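Put the soap case away behind the sliding doors

TASK

Put the travel soap case away in the nest of its own shape in the pine case: slide the clear door in front of that nest fully open past the other door, set the soap case flat into the nest and let go of it, then slide the same door fully shut again. Do not shift or knock over the other things on the shelf.

Things in the scene. Friction and masses are not known exactly. Their poses are not given: they have to be found in the camera images.
- case: Pine case fixed to the shelf, 240 mm deep (x), 440 mm wide (y). Origin: centre of its underside; x away from the robot, y left along the doors. Its face slopes up from 65 mm high in front to 162 mm at the back, closed by two clear bypass doors, each 215 mm wide with aluminium edges, meeting at y = 0. A fully open door leaves its side free from |y| = 60 to 210 mm, x -105 to 105 mm.
- door_left (a joint): Slide of the left (+y) door along the case's y, m: 0 = fully closed, 0.15 = fully open (moved towards -y until it overlaps the other door). It starts closed or up to 10 mm ajar, needs about 2 N to slide and stays where it is left. It runs in front of (above) the right door.
- door_right (a joint): Slide of the right (-y) door along the case's y, m: 0 = fully closed, 0.15 = fully open (moved towards +y until it overlaps the other door). It starts closed or up to 10 mm ajar, needs about 2 N to slide and stays where it is left. It runs behind (below) the left door.
- left_pull (a point): Chrome upright tab, the left door's only grip: 10 mm wide along the case's y, 30 mm along x; its top is 10 mm above this point, its foot about 24 mm below. With the door closed it is at (-10, +195, 135) mm in the case's frame; it moves with the door. Pinch it from above across the 10 mm. Fingertips 8 mm below this point clear doors and frame over the whole travel.
- right_pull (a point): Chrome upright tab, the right door's only grip: 10 mm wide along the case's y, 30 mm along x; its top is 10 mm above this point, its foot about 24 mm below. With the door closed it is at (-10, -195, 135) mm in the case's frame; it moves with the door. Pinch it from above across the 10 mm. Fingertips 8 mm below this point clear doors and frame over the whole travel.
- nest (a point): Oblong nest: a pocket 68 mm (x) by 101 mm (y), 10 mm deep, in a wooden tray fixed in one compartment, left or right (x = -20, y = +132 or -132 mm in the case's frame, axes as the case's). This point is where the centre of the seated soap case lies: 18 mm above the pocket's floor, 8 mm above the tray's top. The soap case's long side goes along y, either way round.
- round_nest (a point): Round nest (76 mm across, 10 mm deep) in the tray of the other compartment, empty, not for this job. This point is the centre of its mouth.
- soap_mid (a point): Centre (half-way up) of the loose travel soap case: a smooth closed oblong plastic box with rounded edges, 62 mm (x) by 95 mm (y) by 36 mm high, about 120 g, lying flat on the shelf to the left of the pine case. Its axes: y along its long side, z up. Grip it across the 62 mm.
- soap_case: The same soap case; origin at the centre of its underside, 18 mm below soap_mid.
- jar: Bystander: glass jar with screw lid, 70 mm across, 75 mm high. Origin under its centre.
- tin: Bystander: flat round aluminium tin, 60 mm across, 28 mm high. Origin under its centre.
- tube: Bystander: travel toothbrush box, 26 by 200 by 22 mm, lying behind the case. Origin under its centre.
- lotion: Bystander: white bottle, 52 mm across, 140 mm high, behind the case. Origin under its centre.
- cup: Bystander: white cup, 74 mm across, 85 mm high. Origin under its centre.
- nailbrush: Bystander: wooden nail brush 90 by 42 by 36 mm, right of the case. Origin under its centre.
Mind the look-alikes: they are no part of the job. Of the things that look like the soap_case, the smallest one is meant.

How it is judged:
By the outcome, as a careful person would: the job done as asked, in the order asked, and still so for the second after the job is handed in, with the robot touching nothing.
It also fails if it takes over 67 s, if anything falls off the work surface, if the arm or the gripper's body presses on something with over 40 N, if the wrist force passes 120 N, or if a joint passes its speed limit or range.

ROBOT

A 6-joint arm with a two-finger parallel gripper is mounted at the origin on the work surface. World frame = base frame: x ahead of the robot, y to its left, z up, the work surface at z = 0. Lengths are in m, angles in rad, forces in N, time in s.
With the tool pointing down it reaches from about 0.25 to 0.775 m from the base axis. Payload 4 kg.
Tool frame: the origin (TCP) lies at the very end of the fingers, on their centre line; the grasp point (between the pads) lies grip_depth behind it (grip_depth is the distance from the TCP to the grasp point, in m); z points along the fingers, y is the line along which they close (so a half turn about z gives the same grasp; the last joint's range is limited). The gripper opens to 94 mm and grips with 3 to 60 N. Pads are 16 mm wide; open, the fingers measure 119 mm over their backs; the gripper's body (75 mm by 177 mm) begins 78 mm behind the grasp point.
Start: joints at [-1.388, 0.087, 1.371, -0, 1.684, -0.103], TCP at [0.155, -0.528, 0.181] pointing down, gripper open.
Joint ranges: [-3.1, 3.1], [-0.76, 2.03], [0.27, 2.55], [-1.08, 4.22], [0.17, 2.65], [-2.57, 2.57]. Speed limits (rad/s): [2.79, 2.79, 3.14, 3.14, 3.14, 3.14].

INTERFACE

Orientations are given as a unit quaternion [x, y, z, w].
In Python, from workcell import observe, read_camera, calibration, finish_job, grip_depth gives the robot as it stands.
- The arm moves only by the shell command python3 -m creep 'ROWS' [OPENING] [FORCE]. ROWS is JSON, a list of rows, each a list of 2 entries, a list of its own where there are three numbers: the shift along the tool's x, y, z in cm, then the turn, a rotation vector about the tool's x, y, z in rad. A call has 1 to 5 rows; each row is the pose to reach, as a shift and turn from the pose commanded when the call began, along the tool's axes at that moment; what a row does not reach only later rows make up. A row lasts 1/8 s, in which the tool goes at most 62.5 mm and 10.7 degrees, less where a joint would pass 70% of its speed; a pose out of reach is approached as far as the arm can. A call with a gripper value outside its range is refused whole. OPENING is the closure, from -1 (fully open) to 1 (shut), set as the call begins (- or left out, the last holds). The fingers move at their own pace and stop on an object; FORCE is the grip in N (left out, the last holds). Time passes only in rows, so rows that repeat a pose let the fingers close. It gives the time, the measured TCP pose, the force, the opening and the grip force at its end, in the units of the state.
- observe(): the state, without advancing time (a new reading comes with each control period).
- read_camera(name): name is "scene" or "top" or "wrist"; returns (picture, depth): 384x512x3 uint8, blue, green, red; 384x512 float32, m along the optical axis (not along the pixel's ray), 0 where there is no reading.
- calibration(name): a dict with "K" (3x3 intrinsics, pixels), "R" (3x3) and "t" (3): a world point X has camera coordinates R X + t; the wrist camera has in their place "tool_from_camera" (4x4, takes a point from camera to tool coordinates, whose origin is the TCP and whose axes are the flange's). Camera axes: x right, y down, z forward; pixel columns grow to the right and rows downward; lengths in m; the calibration is good to about 2 mm. The wrist camera is an equidistant fisheye: a pixel r from the principal point sees the ray r / f radians off the axis. A picture is of the moment at which its call begins: read the wrist's pose just before it. calibration takes no time and is no camera call.
- finish_job(): hands the job in; it is judged then, once.
The state is a dict: "time_s": time; "q": joint angles; "qd": joint speeds; "tau": joint torques, N m; "eef_pos": TCP position; "orientation": TCP orientation; "wrist_force": force on the tool from outside, world axes, zero at the start; "ft_torque": the same for the moment, N m; "gripper_width": finger opening in m; "grasp_force": force on a finger pad.
Only numpy, scipy, OpenCV 4.12 (cv2) and the standard library are available. Lean on these libraries where they do the work, as an engineer would, in place of code of your own. Each camera call takes 0.05 s, during which the arm holds its last target. There are 200 camera calls.

## Working session

There is one attempt and no reset: what is moved stays moved. The work goes in short steps, Python scripts to look and compute and a shell command to move; the robot and the scene stay as the last step left them, time stands still between calls to the robot, and variables do not carry over. Pictures are saved under pics/ and viewed, at most 10 in all, crops included, and the job is handed in when it is done.

```bash
mkdir -p pics; ls
python3 - <<'E'
from workcell import *
import cv2,numpy as np
print(grip_depth if not callable(grip_depth) else grip_depth())
s=observe();print({k:np.round(v,3) for k,v in s.items()})
for n in("scene","top"):
    p,d=read_camera(n);cv2.imwrite(f"pics/{n}0.png",p);np.save(f"{n}0.npy",d)
    c=calibration(n);print(n,{k:np.round(v,3).tolist() for k,v in c.items()})
print(calibration("wrist"))
E
```

```text
pics
0.0188
{'time_s': np.float64(0.0), 'q': array([-1.388,  0.088,  1.372, -0.   ,  1.684, -0.103]), 'qd': array([-0.001, -0.001, -0.001, -0.   , -0.001, -0.001]), 'tau': array([ 0.0000e+00, -3.4018e+01, -3.0243e+01,  7.2000e-02,  3.3000e-02,
       -0.0000e+00]), 'eef_pos': array([ 0.155, -0.527,  0.18 ]), 'orientation': array([ 0.99 ,  0.142, -0.   , -0.001]), 'wrist_force': array([-0.533, -0.371,  0.337]), 'ft_torque': array([-0.016, -0.027,  0.011]), 'grasp_force': np.float64(0.0), 'gripper_width': np.float64(0.094)}
scene {'K': [[439.083, 0.0, 251.896], [0.0, 439.083, 192.836], [0.0, 0.0, 1.0]], 'R': [[-0.478, 0.878, -0.016], [0.731, 0.388, -0.561], [-0.487, -0.28, -0.827]], 't': [0.251, -0.329, 1.717]}
top {'K': [[441.862, 0.0, 264.367], [0.0, 441.862, 186.208], [0.0, 0.0, 1.0]], 'R': [[0.02, -1.0, -0.018], [-0.997, -0.018, -0.075], [0.075, 0.02, -0.997]], 't': [0.025, 0.501, 1.466]}
{'K': array([[297.31863964,   0.        , 251.91960776],
       [  0.        , 297.31863964, 194.65974205],
       [  0.        ,   0.        ,   1.        ]]), 'tool_from_camera': array([[ 3.69477565e-04, -9.62949970e-01, -2.69679843e-01,
         7.81564866e-02],
       [ 9.99999564e-01,  5.86973611e-04, -7.25856315e-04,
        -2.15112268e-04],
       [ 8.57258269e-04, -2.69679458e-01,  9.62949768e-01,
        -2.02860402e-01],
       [ 0.00000000e+00,  0.00000000e+00,  0.00000000e+00,
         1.00000000e+00]])}
```

View pics/top0.png

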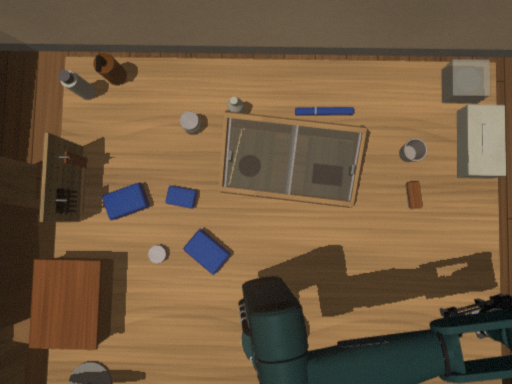

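View pics/scene0.png

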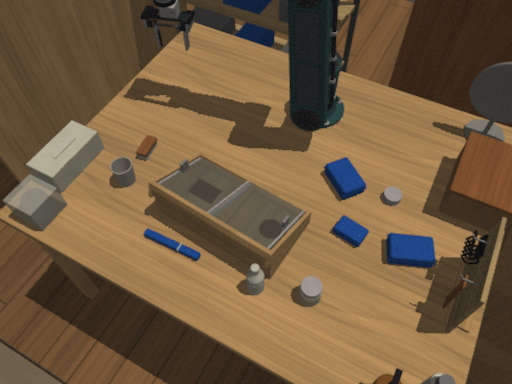

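The top view shows the case centred near (293,158), with the oblong nest in its right (-y) half at (327,174) and the round one at (249,166). There are three blue boxes; the smallest, at (181,196), is the soap case. So the right door is the one to use.

```bash
cat > h.py <<'E'
import numpy as np,cv2
from workcell import *
def rays(n,uv):
    c=calibration(n);K,R,t=map(np.array,(c["K"],c["R"],c["t"]))
    uv=np.atleast_2d(uv).astype(float)
    d=(np.c_[uv,np.ones(len(uv))]@np.linalg.inv(K).T)@R
    return -R.T@t,d
def onplane(n,uv,z):
    o,d=rays(n,uv);return o+d*((z-o[2])/d[:,2])[:,None]
def cloud(n,D):
    v,u=np.mgrid[:384,:512];o,d=rays(n,np.c_[u.ravel(),v.ravel()])
    P=o+d*D.reshape(-1,1);P[D.ravel()==0]=np.nan;return P.reshape(384,512,3)
E
python3 - <<'E'
from h import *
p=cv2.imread("pics/top0.png");D=np.load("top0.npy")
hsv=cv2.cvtColor(p,cv2.COLOR_BGR2HSV);m=cv2.inRange(hsv,(105,120,50),(130,255,255))
for n,f,D in(("top","pics/top0.png","top0.npy"),("scene","pics/scene0.png","scene0.npy")):
    p=cv2.imread(f);C=cloud(n,np.load(D))
    m=cv2.inRange(cv2.cvtColor(p,cv2.COLOR_BGR2HSV),(105,120,50),(130,255,255))
    for c in cv2.findContours(m,0,2)[0]:
        if cv2.contourArea(c)<150: continue
        k=np.zeros_like(m);cv2.drawContours(k,[c],-1,1,-1);Q=C[k>0];zt=np.nanpercentile(Q[:,2],80)
        T=Q[abs(Q[:,2]-zt)<.006]
        r=cv2.minAreaRect((T[:,:2]*1000).astype(np.float32))
        print(n,cv2.minAreaRect(c)[0],"z",zt.round(4),"rect mm",np.round(r[0],1),np.round(r[1],1),round(r[2],1))
C=cloud("top",np.load("top0.npy"));H=C[...,2]
sub=H[95:225,205:385]
cv2.imwrite("pics/hm.png",cv2.resize((np.nan_to_num(np.clip(sub,0,.2))*1270).astype(np.uint8),None,fx=4,fy=4,interpolation=0))
p=cv2.imread("pics/top0.png")[95:225,205:385];cv2.imwrite("pics/crop.png",cv2.resize(p,None,fx=4,fy=4,interpolation=2))
E
```

```text
top (205.77047729492188, 251.4753875732422) z 0.0545 rect mm [281.8 220.8] [126.6  79.7] 51.9
top (180.28114318847656, 196.33395385742188) z 0.0393 rect mm [460.5 313.4] [89.4 55.7] 80.5
top (123.91413116455078, 201.02972412109375) z 0.0539 rect mm [440.9 497.2] [ 81.8 129.5] 21.1
top (334.5, 110.5) z 0.0262 rect mm [ 761.4 -197.6] [ 19.5 118.2] 1.0
scene (410.50006103515625, 250.0) z 0.0532 rect mm [444.7 501.4] [ 81.4 132.4] 22.8
scene (161.2454833984375, 239.03732299804688) z 0.0247 rect mm [ 766. -193.] [ 23.  121.8] 2.0
scene (349.82586669921875, 230.5786590576172) z 0.0388 rect mm [462.5 317. ] [89.9 60.1] 80.0
scene (344.4615173339844, 177.69227600097656) z 0.0532 rect mm [284.1 225.5] [126.7  84.2] 51.5
scene (255.95001220703125, 33.650001525878906) z -0.4223 rect mm [-820.6 -744.2] [148.8 149.7] 88.7
scene (246.5, 6.5) z -0.1539 rect mm [-720.8 -684.8] [ 61.5 147.5] 26.0
```

View pics/crop.png

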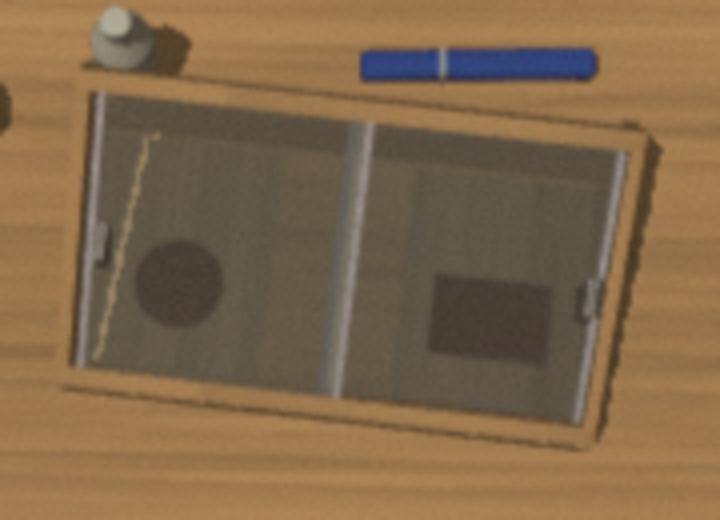

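View pics/hm.png

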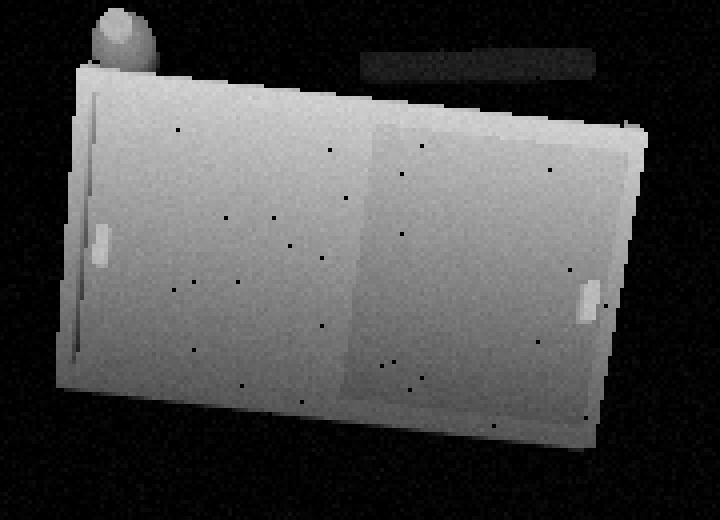

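The crop shows the case with both doors shut and the chrome tabs at crop (101,243) on the left and (590,300) on the right. The depth picture gives the case's four outer corners clearly.

```bash
cat > case.py <<'E'
from h import *
cr=np.array([(79,66),(646,129),(58,386),(593,448)],float);uv=cr/4-.5+[205,95]
W=np.vstack([onplane("top",uv[:2],.162),onplane("top",uv[2:],.065)])[:,:2]
M=np.array([(.12,.22),(.12,-.22),(-.12,.22),(-.12,-.22)])
a,b=M-M.mean(0),W-W.mean(0)
th=np.arctan2((a[:,0]*b[:,1]-a[:,1]*b[:,0]).sum(),(a*b).sum())
R=np.array([[np.cos(th),-np.sin(th)],[np.sin(th),np.cos(th)]]);o=W.mean(0)
if __name__=="__main__":
    print("th",np.degrees(th),"o",o,"res mm",((W-o)@R-M)*1000)
    for n in("top","scene"):
        C=cloud(n,np.load(n+"0.npy"));P=np.c_[(C[...,:2]-o)@R,C[...,2:]].reshape(-1,3)*1000
        for s in(1,-1):
            k=(abs(P[:,0]+10)<25)&(abs(P[:,1]-s*193)<20)&(P[:,2]>135)&(P[:,2]<155)
            print(n,s,k.sum(),np.median(P[k],0),P[k].min(0),P[k].max(0))
    p=cv2.imread("pics/top0.png");g=p.max(2)
    g=cv2.cvtColor(p,cv2.COLOR_BGR2GRAY)[160:190,308:346];_,m=cv2.threshold(g,0,255,cv2.THRESH_BINARY_INV+cv2.THRESH_OTSU)
    c=max(cv2.findContours(m,0,2)[0],key=cv2.contourArea);r=cv2.minAreaRect(c);b=cv2.boxPoints(r)+[308,160]
    for z in(.02,.03): 
        w=onplane("top",np.vstack([b,b.mean(0)]),z)[:,:2];print(z,np.round((w-o)@R*1000,1).tolist())
    print("tab world",R@[-.01,-.195]+o,"nest",R@[-.02,-.132]+o)
    for c in("jar",):pass
E
python3 case.py
```

```text
th -5.43874572186586 o [ 0.57836252 -0.0466687 ] res mm [[ 1.4866663  -0.63129735]
 [ 0.65569161  2.09448581]
 [-0.68856349 -2.29602727]
 [-1.45379441  0.8328388 ]]
top 1 36 [-13.15641559 187.64813314 145.76819076] [-25.80436594 182.95922207 136.01874155] [  2.45152892 193.30517562 153.53827366]
top -1 37 [ -11.10306256 -191.90721449  145.6368084 ] [ -26.76918032 -197.65085956  135.0815067 ] [   2.04110726 -187.42704462  152.32675605]
scene 1 45 [ -7.9390688  191.84089117 144.67866622] [-27.14578999 184.83736849 135.1233726 ] [  3.90499672 196.412216   151.17591871]
scene -1 38 [ -11.51178563 -188.32907085  144.96257424] [ -25.77882391 -197.35999791  135.88725844] [   2.78864753 -184.20274023  149.46275309]
0.02 [[-55.3, -81.0], [11.8, -81.6], [11.3, -182.5], [-55.8, -181.5], [-22.1, -131.7]]
0.03 [[-56.2, -80.2], [10.5, -80.9], [9.9, -181.0], [-56.7, -180.1], [-23.2, -130.6]]
tab world [ 0.54992514 -0.23984301] nest [ 0.5459414  -0.17617882]
```

```bash
cat > go.py <<'E'
# usage: go.py case|world x y z(mm) yaw_deg(tool x, in that frame)
import sys
from case import *
from scipy.spatial.transform import Rotation as Ro
f=sys.argv[1];x,y,z,yw=map(float,sys.argv[2:]);s=observe()
p=np.array([x,y])/1000
if f=="case": p=R@p+o;yw+=np.degrees(th)
T=Ro.from_euler("z",yw,degrees=True)*Ro.from_euler("x",180,degrees=True)
C=Ro.from_quat(s["orientation"])
print("shift cm",np.round(C.inv().apply(np.r_[p,z/1000]-s["eef_pos"])*100,2),"turn",np.round((C.inv()*T).as_rotvec(),3),"t",s["time_s"])
E
python3 go.py case -11 -191 175 0
```

```text
shift cm [ 46.05 -16.84   0.5 ] turn [-0.002  0.     0.381] t 0.1
```

```bash
python3 -m creep '[[[23,-8.4,0.5],[0,0,0.19]],[[23,-8.4,0.5],[0,0,0.19]],[[46.05,-16.84,0.5],[0,0,0.381]],[[46.05,-16.84,0.5],[0,0,0.381]],[[46.05,-16.84,0.5],[0,0,0.381]]]' 0.2
python3 go.py case -11 -191 175 0
```

```text
time_s: 0.72
eef_pos: [0.3992, -0.347, 0.1765]
orientation: [0.999, -0.048, -0.0, -0.0]
wrist_force: [0.5, -0.9, -0.2]
gripper_width: 0.0475
grasp_force: 0.0
shift cm [ 13.88 -12.51   0.15] turn [-0.     0.    -0.001] t 0.725
```

```bash
python3 -m creep '[[[13.8,-12.5,0.1],[0,0,0]],[[13.8,-12.5,0.1],[0,0,0]],[[13.8,-12.5,0.1],[0,0,0]],[[13.8,-12.5,0.1],[0,0,0]],[[13.8,-12.5,0.1],[0,0,0]]]'
python3 go.py case -11 -191 127 0
python3 - <<'E'
from h import *
p,d=read_camera("wrist");cv2.imwrite("pics/w1.png",p)
E
```

```text
time_s: 1.35
eef_pos: [0.5468, -0.2372, 0.1752]
orientation: [0.999, -0.047, -0.001, 0.0]
wrist_force: [0.2, 0.0, -1.1]
gripper_width: 0.0376
grasp_force: 0.0
shift cm [ 0.25 -0.17  4.82] turn [0.    0.002 0.   ] t 1.35
```

View pics/w1.png

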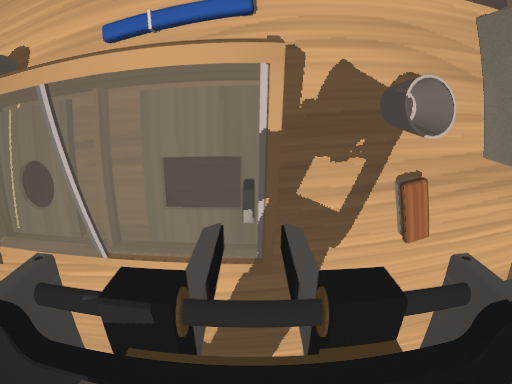

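The wrist view shows the tab at about (249,200), almost on the fingers' centre line (column 252). I'll measure it on its top plane.

```bash
cat > wr.py <<'E'
from case import *
from scipy.spatial.transform import Rotation as Ro
def wray(uv,s):
    c=calibration("wrist");K=np.array(c["K"]);T=np.array(c["tool_from_camera"])
    q=(np.atleast_2d(uv).astype(float)-K[:2,2])/K[0,0];r=np.linalg.norm(q,axis=1)
    d=np.c_[q*(np.sin(r)/r)[:,None],np.cos(r)]
    A=Ro.from_quat(s["orientation"]).as_matrix()
    return s["eef_pos"]+A@T[:3,3],d@T[:3,:3].T@A.T
def wplane(uv,s,z):
    a,d=wray(uv,s);P=a+d*((z-a[2])/d[:,2])[:,None];return np.c_[(P[:,:2]-o)@R,P[:,2:]]*1000
def wcloud(D,s):
    v,u=np.mgrid[:384,:512];uv=np.c_[u.ravel(),v.ravel()];a,d=wray(uv,s)
    K=calibration("wrist")["K"];r=np.hypot(u-K[0,2],v-K[1,2]).ravel()/K[0,0]
    P=a+d*(D.ravel()/np.cos(r))[:,None];P[D.ravel()==0]=np.nan
    return (np.c_[(P[:,:2]-o)@R,P[:,2:]]*1000).reshape(384,512,3)
E
python3 - <<'E'
from wr import *
s=observe();p,d=read_camera("wrist");P=wcloud(d,s)[150:240,200:300].reshape(-1,3)
k=(P[:,2]>138)&(P[:,2]<152)&(abs(P[:,0]+10)<25)&(abs(P[:,1]+192)<15)
print(k.sum(),np.median(P[k],0),P[k].min(0),P[k].max(0))
b=(P[:,1]>-185)&(P[:,1]<-80)&(abs(P[:,0]+20)<30);print("below",np.nanmedian(P[b],0))
E
```

```text
410 [  -9.31681599 -189.02390125  143.54006756] [ -26.01679823 -194.03181586  138.31180546] [   4.3049947  -183.95528722  145.70966753]
below [ -12.74893519 -164.8431744    97.49009349]
```

```bash
python3 -m creep '[[[0.3,-0.25,2.4],[0,0,0]],[[0.3,-0.25,4.7],[0,0,0]],[[0.3,-0.25,4.8],[0,0,0]]]'
python3 -m creep '[[[0,0,0],[0,0,0]],[[0,0,0],[0,0,0]],[[0,0,0],[0,0,0]],[[0,0,0],[0,0,0]]]' 1 20; python3 go.py case -10 -45 127 0
```

```text
time_s: 1.82
eef_pos: [0.5482, -0.2356, 0.1259]
orientation: [0.999, -0.049, -0.002, -0.001]
wrist_force: [-0.2, -1.0, 0.1]
gripper_width: 0.0377
grasp_force: 0.0
time_s: 2.33
eef_pos: [0.5508, -0.2351, 0.1285]
orientation: [0.999, -0.048, 0.0, 0.0]
wrist_force: [1.4, 0.1, 0.2]
gripper_width: 0.0018
grasp_force: 0.0
shift cm [ -0.04 -14.52   0.15] turn [ 0.    -0.001 -0.   ] t 2.325
```

Run:
```python
from h import *
p,d=read_camera("wrist");cv2.imwrite("pics/w2.png",p)
print(observe()["gripper_width"],observe()["wrist_force"])
```

```text
0.00039861137220352657 [ 0.46822935 -0.28013296  0.00853822]
```

View pics/w2.png

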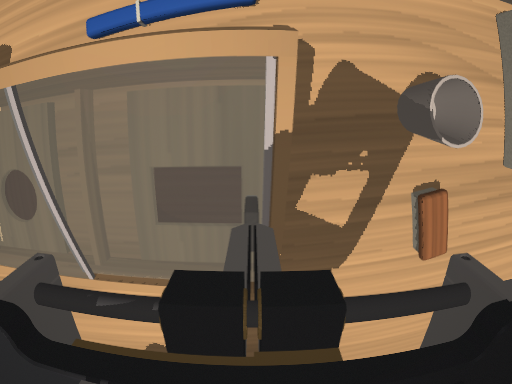

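The fingers have closed on nothing: the tab at (251,208) is still ahead of them in +x. I'll check the fingers and the tab in the tool frame.

Run:
```python
from wr import *
s=observe();p,d=read_camera("wrist");P=wcloud(d,s)
print("tcp case",(s["eef_pos"][:2]-o)@R*1000,s["eef_pos"][2])
for v in range(190,270,6): print(v,d[v,252].round(3),np.round(P[v,252],1), np.round(P[v,238],1),p[v,252])
```

```text
tcp case [  -9.66869573 -190.14538883] 0.12836995603216722
190 0.232 [   9.2 -190.   106.5] [   9.1 -179.   106.2] [ 91 107 116]
196 0.235 [   3.9 -190.   105. ] [   3.7 -178.9  104.3] [73 77 79]
202 0.22 [   3.9 -190.   121.2] [  -2.2 -178.6  101.2] [57 60 64]
208 0.206 [   3.9 -190.   135.3] [  -7.6 -178.5  100.5] [57 61 64]
214 0.198 [   2.5 -190.   143.9] [ -13.9 -178.3   97.4] [66 70 74]
220 0.2 [  -2.  -190.   143.5] [ -20.5 -178.1   93.9] [67 71 75]
226 0.19 [  -2.3 -190.   153.6] [  -0.6 -181.2  158. ] [43 46 47]
232 0.187 [  -4.9 -190.   157.2] [  -0.5 -181.7  167.9] [43 45 47]
238 0.186 [  -8.2 -190.   159.2] [  -0.7 -182.   176.3] [44 46 48]
244 0.187 [ -12.1 -190.   159.8] [  -0.9 -182.3  183.8] [43 46 48]
250 0.186 [ -15.4 -190.   161.9] [  -0.5 -182.7  192. ] [44 45 47]
256 0.28 [ -63.5 -190.    77.5] [  -0.4 -183.   199. ] [55 63 68]
262 0.285 [ -71.7 -190.    74.5] [  -0.9 -183.2  204.5] [54 61 67]
268 0.292 [ -81.3 -190.    69.6] [  -1.5 -183.4  209.3] [52 59 65]
```

Run:
```python
from wr import *
s=observe();p,d=read_camera("wrist");P=wcloud(d,s)
for v in range(210,240,3): print(v,[(int(P[v,c,0]),int(P[v,c,1]+190),int(P[v,c,2])) if P[v,c,0]==P[v,c,0] else None for c in range(232,274,4)])
q,d=read_camera("scene");cv2.imwrite("pics/s2.png",cv2.resize(q[60:240,100:330],None,fx=3.4,fy=3.3,interpolation=2)[:600,:790])
print(observe()["gripper_width"],observe()["time_s"])
```

```text
210 [(-9, 16, 98), (-9, 13, 98), (-9, 9, 98), (2, 5, 136), (4, 2, 140), (4, 0, 140), (3, -2, 139), (-10, -6, 98), (-9, -9, 99), (-9, -13, 99), (-5, -15, 110)]
213 [(-12, 16, 98), (-12, 13, 97), (-13, 10, 96), (2, 5, 141), (2, 2, 141), (3, 0, 143), (3, -2, 143), (-12, -6, 97), (-12, -9, 97), (-12, -13, 98), (-9, -15, 108)]
216 [(-16, 16, 96), (-16, 13, 95), (-16, 10, 95), (0, 5, 143), (1, 2, 143), (1, 0, 144), (0, -2, 143), (-15, -6, 96), (-15, -10, 96), (-15, -13, 96), (-11, -15, 108)]
219 [(-19, 16, 95), (-19, 13, 94), (-19, 10, 95), (-1, 5, 142), (0, 2, 144), (-1, 0, 143), (-1, -2, 143), (-19, -6, 94), (-19, -10, 94), (-19, -13, 94), (-14, -16, 106)]
222 [(-22, 17, 94), (-22, 13, 93), (-22, 10, 93), (-3, 5, 142), (-3, 2, 143), (-3, 0, 144), (-2, -2, 144), (-22, -6, 93), (-22, -10, 93), (-21, -13, 94), (-18, -16, 105)]
225 [(-26, 17, 91), (-25, 13, 92), (-25, 10, 92), (0, 5, 156), (0, 2, 155), (-2, 0, 152), (0, -2, 156), (0, -5, 156), (-25, -10, 92), (-25, -13, 93), (-21, -16, 103)]
228 [(-29, 17, 91), (0, 9, 160), (0, 7, 161), (0, 4, 160), (0, 2, 160), (-2, 0, 156), (0, -2, 162), (0, -4, 161), (0, -7, 161), (0, -9, 160), (-24, -16, 102)]
231 [(-33, 17, 88), (0, 9, 165), (0, 7, 165), (0, 4, 165), (0, 2, 165), (-2, 0, 161), (0, -2, 166), (0, -4, 166), (0, -7, 166), (0, -9, 166), (-27, -16, 101)]
234 [(0, 11, 171), (-1, 9, 169), (0, 7, 171), (0, 4, 170), (0, 2, 170), (-2, 0, 167), (0, -2, 170), (0, -4, 170), (0, -7, 170), (0, -9, 170), (-1, -11, 169)]
237 [(-1, 11, 173), (0, 9, 174), None, (-1, 4, 173), (0, 2, 174), (-2, 0, 171), (0, -2, 174), (-1, -4, 173), (0, -6, 174), (0, -9, 175), (0, -11, 175)]
0.00044390955305274497 2.525
```

View pics/s2.png

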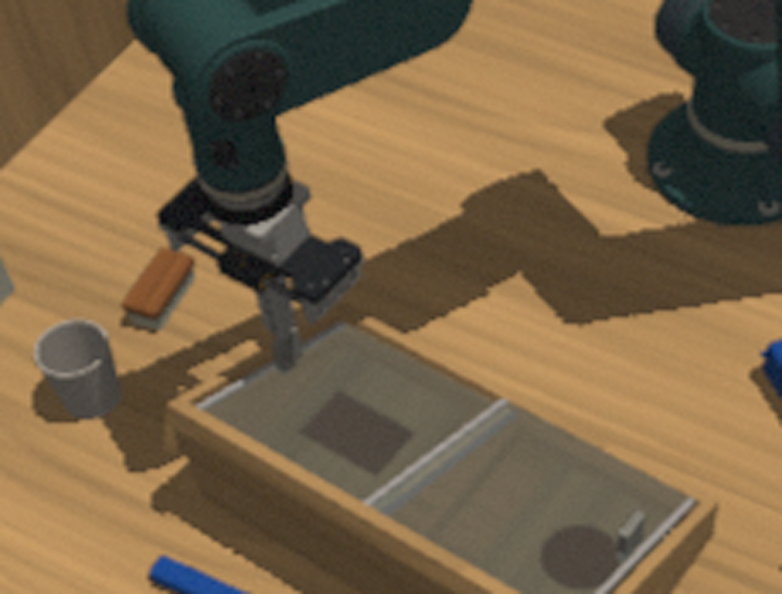

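The scene view confirms it: the closed fingertips end at crop (287,365), above the tab. Measured tips are near z = 150, about 22 mm higher than the reported TCP. I'll reopen and see whether tip height depends on opening.

```bash
python3 -m creep '[[[0,0,0],[0,0,0]],[[0,0,0],[0,0,0]],[[0,0,0],[0,0,0]]]' 0.4
cat > tips.py <<'E'
from wr import *
s=observe();p,d=read_camera("wrist");np.save("wl.npy",d);P=wcloud(d,s)
A=Ro.from_quat(s["orientation"]).as_matrix();t=(s["eef_pos"][:2]-o)@R*1000
L=P-np.r_[t,s["eef_pos"][2]*1000]
k=(abs(L[...,0])<12)&(abs(L[...,1])<62)&(L[...,2]<60)&(d>0)&(d<.215)
print("tcp",t,s["eef_pos"][2],"w",s["gripper_width"],s["time_s"])
for y in range(-60,61,5):
    j=k&(abs(L[...,1]-y)<2.5)
    if j.sum()>3: print(y,j.sum(),"zmin rel",np.percentile(L[...,2][j],[2,20]).round(1),"x",np.median(L[...,0][j]).round(1))
E
python3 tips.py
```

```text
time_s: 2.9
eef_pos: [0.5505, -0.235, 0.128]
orientation: [0.999, -0.048, 0.0, 0.0]
wrist_force: [0.8, 0.1, 0.1]
gripper_width: 0.0264
grasp_force: 0.0
tcp [  -9.84713692 -190.14223168] 0.12797861390101595 w 0.02635492999804318 2.9
-25 85 zmin rel [32.5 40. ] x 9.0
-20 184 zmin rel [28.5 35.4] x 9.0
-15 329 zmin rel [24.7 32.1] x 7.6
-5 83 zmin rel [12.8 14.5] x 2.3
0 228 zmin rel [14.7 15.4] x 0.2
5 162 zmin rel [14.2 15.1] x 0.6
15 315 zmin rel [24.3 32.3] x 7.5
20 182 zmin rel [29.  35.7] x 9.0
25 95 zmin rel [32.1 38.8] x 9.0
```

```bash
python3 -m creep '[[[0,0,1],[0,0,0]],[[0,0,2.0],[0,0,0]],[[0,0,2.0],[0,0,0]]]'
python3 -m creep '[[[0,0,0],[0,0,0]],[[0,0,0],[0,0,0]],[[0,0,0],[0,0,0]]]' 1 20; python3 go.py case -10 -40 108 0
```

```text
time_s: 3.32
eef_pos: [0.5495, -0.2345, 0.106]
orientation: [0.999, -0.048, -0.002, -0.001]
wrist_force: [0.6, 0.5, 0.3]
gripper_width: 0.0283
grasp_force: 0.0
time_s: 3.7
eef_pos: [0.5508, -0.235, 0.1084]
orientation: [0.999, -0.048, 0.0, 0.0]
wrist_force: [-0.0, -0.3, 0.3]
gripper_width: 0.0096
grasp_force: 20.0
shift cm [ -0.04 -15.01   0.04] turn [ 0.    -0.001 -0.   ] t 3.7
```

Gripped: 9.6 mm wide at 20 N. So the real tips sit about 22 mm behind the reported TCP. Now slide the door open.

```bash
python3 -m creep '[[[0,-3,0],[0,0,0]],[[0,-6,0],[0,0,0]],[[0,-9,0],[0,0,0]],[[0,-12,0],[0,0,0]],[[0,-14.2,0],[0,0,0]]]'
python3 -m creep '[[[0,-0.3,0],[0,0,0]],[[0,-0.6,0],[0,0,0]],[[0,-0.6,0],[0,0,0]]]';  python3 go.py case -10 -45 108 0
```

```text
time_s: 4.32
eef_pos: [0.5646, -0.0938, 0.1084]
orientation: [0.999, -0.048, 0.001, 0.001]
wrist_force: [1.4, -2.7, -0.9]
gripper_width: 0.0099
grasp_force: 20.0
time_s: 4.7
eef_pos: [0.5651, -0.0883, 0.1084]
orientation: [0.999, -0.048, 0.001, 0.0]
wrist_force: [1.5, -0.8, 1.0]
gripper_width: 0.0096
grasp_force: 20.0
shift cm [-0.07  0.23  0.04] turn [ 0.    -0.001 -0.001] t 4.7
```

```bash
python3 -m creep '[[[0,-0.2,0],[0,0,0]],[[0,-0.4,0],[0,0,0]],[[0,-0.4,0],[0,0,0]]]';  python3 go.py case -10 -45 108 0
```

```text
time_s: 5.08
eef_pos: [0.5652, -0.087, 0.1084]
orientation: [0.999, -0.048, 0.001, 0.003]
wrist_force: [1.3, -8.3, -0.1]
gripper_width: 0.0095
grasp_force: 20.0
shift cm [-0.07  0.36  0.04] turn [ 0.006 -0.001 -0.002] t 5.075
```

Stop reached: the force rises to 8 N with no more travel. I'll relax, release, lift, and look at the soap case.

```bash
python3 -m creep '[[[0,0.25,0],[0,0,0]],[[0,0.25,0],[0,0,0]],[[0,0.25,0],[0,0,0]]]' 0.4
python3 -m creep '[[[0,0.25,-3],[0,0,0]],[[0,0.25,-7],[0,0,0]],[[0,0.25,-7],[0,0,0]]]' ; python3 go.py case 0 -132 178 0; python3 go.py world 461 315 150 80.5
```

```text
time_s: 5.45
eef_pos: [0.5643, -0.0857, 0.1076]
orientation: [0.999, -0.047, -0.001, -0.0]
wrist_force: [0.0, 0.2, 0.1]
gripper_width: 0.0283
grasp_force: 0.0
time_s: 5.82
eef_pos: [0.5666, -0.0889, 0.1822]
orientation: [0.999, -0.047, 0.004, 0.001]
wrist_force: [0.2, 0.2, 0.1]
gripper_width: 0.0282
grasp_force: 0.0
shift cm [0.77 8.89 0.43] turn [ 0.001 -0.008  0.   ] t 5.825
shift cm [-14.36 -39.21   3.07] turn [ 0.007 -0.006 -1.5  ] t 5.825
```

```bash
cat > nest.py <<'E'
from wr import *
s=observe();p,d=read_camera("wrist");P=wcloud(d,s);cv2.imwrite("pics/wn.png",p)
k=(abs(P[...,0]+20)<80)&(P[...,1]<-68)&(P[...,1]>-205)&(P[...,2]<70)
g=cv2.cvtColor(p,cv2.COLOR_BGR2GRAY);print("z tray/floor pct",np.nanpercentile(P[k][:,2],[5,25,50,75,95]))
m=((g<np.nanpercentile(g[k],50)*.8)&k).astype(np.uint8)*255
m=cv2.morphologyEx(m,cv2.MORPH_OPEN,np.ones((3,3)))
c=max(cv2.findContours(m,0,1)[0],key=cv2.contourArea)
M=np.zeros_like(m);cv2.drawContours(M,[c],-1,1,-1);print("pocket z",np.nanmedian(P[M>0][:,2]),"px",cv2.boundingRect(c))
ring=cv2.dilate(M,np.ones((15,15)))-cv2.dilate(M,np.ones((5,5)));zt=np.nanmedian(P[(ring>0)][:,2]);print("tray z",zt)
w=wplane(c[:,0].astype(float),s,zt/1000)[:,:2];r=cv2.minAreaRect(w.astype(np.float32));print(r)
E
python3 nest.py; python3 -m creep '[[[-4,-10,2],[0,0,-0.18]],[[-8,-20,3],[0,0,-0.36]],[[-11,-30,3],[0,0,-0.54]],[[-14.3,-39.2,3],[0,0,-0.72]],[[-14.3,-39.2,3],[0,0,-0.9]]]' -1; python3 go.py world 461 315 150 80.5
```

```text
z tray/floor pct [10.81999572 12.34118294 20.46283136 21.31659026 50.69127402]
pocket z 11.480379129106739 px (287, 162, 58, 49)
tray z 12.414439382905567
((-21.542720794677734, -126.18388366699219), (65.16569519042969, 76.01646423339844), 0.9311256408691406)
time_s: 6.5
eef_pos: [0.483, 0.2133, 0.1491]
orientation: [0.919, 0.394, -0.002, -0.0]
wrist_force: [0.4, 0.4, 0.5]
gripper_width: 0.0748
grasp_force: 0.0
shift cm [ 5.86 -8.6  -0.09] turn [-0.003  0.002 -0.594] t 6.5
```

```bash
python3 -m creep '[[[5.8,-8.6,0],[0,0,-0.18]],[[5.8,-8.6,0],[0,0,-0.36]],[[5.8,-8.6,0],[0,0,-0.54]],[[5.8,-8.6,0],[0,0,-0.59]],[[5.8,-8.6,0],[0,0,-0.59]]]'
cat > soap.py <<'E'
from wr import *
s=observe();p,d=read_camera("wrist");cv2.imwrite("pics/ws.png",p)
m=cv2.inRange(cv2.cvtColor(p,cv2.COLOR_BGR2HSV),(105,120,30),(130,255,255))
P=wcloud(d,s);Pw=P.copy();Pw[...,:2]=(P[...,:2]/1000@R.T+o)*1000
for c in cv2.findContours(m,0,1)[0]:
    if cv2.contourArea(c)<300: continue
    M=np.zeros_like(m);cv2.drawContours(M,[c],-1,1,-1);Q=Pw[M>0];zt=np.nanpercentile(Q[:,2],80)
    T=Q[abs(Q[:,2]-zt)<5];r=cv2.minAreaRect(T[:,:2].astype(np.float32));print("px",cv2.boundingRect(c),"z",zt,r)
E
python3 soap.py;python3 go.py world 461 315 150 80.5
```

```text
time_s: 7.12
eef_pos: [0.462, 0.3129, 0.1492]
orientation: [0.767, 0.642, -0.002, -0.0]
wrist_force: [0.3, 0.2, -0.2]
gripper_width: 0.094
grasp_force: 0.0
px (99, 213, 59, 79) z 49.65323645393642 ((276.35968017578125, 258.2244873046875), (98.37577056884766, 47.57053756713867), 39.29161071777344)
px (223, 137, 56, 83) z 34.99648069096561 ((461.0276794433594, 318.9580078125), (92.25837707519531, 60.12644577026367), 80.80201721191406)
px (143, 0, 129, 93) z 49.89468033713973 ((443.5706787109375, 497.9872741699219), (84.2822036743164, 123.0998306274414), 21.341983795166016)
shift cm [ 0.19 -0.16 -0.04] turn [-0.003  0.002 -0.011] t 7.175
```

```bash
python3 go.py world 461 317.5 20 80.8; python3 -m creep '[[[0.4,-0.1,5],[0,0,-0.015]],[[0.4,-0.1,10],[0,0,-0.015]],[[0.4,-0.1,13],[0,0,-0.015]],[[0.4,-0.1,13],[0,0,-0.015]]]';python3 go.py world 461 317.5 -9 80.8
```

```text
shift cm [ 0.46 -0.18 12.96] turn [-0.003  0.002 -0.016] t 7.175
time_s: 7.68
eef_pos: [0.4601, 0.3155, 0.0176]
orientation: [0.762, 0.648, -0.004, -0.001]
wrist_force: [0.2, 0.4, 0.4]
gripper_width: 0.0939
grasp_force: 0.0
shift cm [0.23 0.07 2.66] turn [-0.007  0.005 -0.001] t 7.675
```

```bash
python3 -m creep '[[[0.1,0,1],[0,0,0]],[[0.1,0,2],[0,0,0]],[[0.1,0,2.8],[0,0,0]],[[0.1,0,2.8],[0,0,0]],[[0.1,0,2.8],[0,0,0]]]'
python3 - <<'E'
from wr import *
s=observe();p,d=read_camera("wrist");P=wcloud(d,s);c=np.r_[(s["eef_pos"][:2]-o)@R,s["eef_pos"][2]]*1000
print(s["eef_pos"]); m=cv2.inRange(cv2.cvtColor(p,cv2.COLOR_BGR2HSV),(105,120,30),(130,255,255))>0
A=Ro.from_quat(s["orientation"]).as_matrix();w=np.dstack([P[...,:2]/1000@R.T+o,P[...,2]/1000])
L=(w-s["eef_pos"])@A*1000
# fingers: grey, in front face region
k=(L[...,0]>5)&(L[...,0]<12)&(abs(L[...,1])>46)&(abs(L[...,1])<62)&(L[...,2]>-60)&~m
for sg in(1,-1):
    j=k&(L[...,1]*sg>0);print(sg,j.sum(),np.percentile(L[...,2][j],[90,98,100]),"abs z",np.percentile(w[...,2][j],[0,2])*1000)
T=L[m&(abs(w[...,2]-.036)<.006)&(abs(L[...,1])<60)&(abs(L[...,0])<70)];print("soap in tool",T.min(0),T.max(0))
E
```

```text
time_s: 8.3
eef_pos: [0.4633, 0.3184, -0.0062]
orientation: [0.762, 0.648, 0.0, 0.0]
wrist_force: [1.0, 0.9, 0.1]
gripper_width: 0.0937
grasp_force: 0.0
[ 0.46334169  0.31837628 -0.00623216]
1 743 [-4.82677023 -4.02148466 -3.22727214] abs z [-2.97531079 -2.17721337]
-1 731 [-4.9677799  -4.33789518 -3.70783082] abs z [-2.55278546 -1.92113744]
soap in tool [-40.73045614 -32.93802971 -43.11041394] [ 46.71525303  27.99700971 -36.2338481 ]
```

```bash
python3 -m creep '[[[0.2,-0.25,0.2],[0,0,0]],[[0.2,-0.25,0.2],[0,0,0]]]'; python3 -m creep '[[[0,0,0],[0,0,0]],[[0,0,0],[0,0,0]],[[0,0,0],[0,0,0]],[[0,0,0],[0,0,0]],[[0,0,0],[0,0,0]]]' 1 25;  python3 -m creep '[[[0,0,-1],[0,0,0]],[[0,0,-3],[0,0,0]],[[0,0,-3],[0,0,0]],[[0,0,-3],[0,0,0]]]'
```

```text
time_s: 8.6
eef_pos: [0.4607, 0.3208, -0.0086]
orientation: [0.762, 0.648, -0.0, -0.0]
wrist_force: [-0.2, 0.3, -0.7]
gripper_width: 0.0941
grasp_force: 0.0
time_s: 9.22
eef_pos: [0.461, 0.3206, -0.0086]
orientation: [0.762, 0.648, 0.0, 0.0]
wrist_force: [0.9, 0.6, 0.8]
gripper_width: 0.0625
grasp_force: 25.0
time_s: 9.72
eef_pos: [0.4607, 0.3204, 0.0211]
orientation: [0.762, 0.648, -0.0, -0.0]
wrist_force: [-0.4, -0.5, -1.4]
gripper_width: 0.062
grasp_force: 25.0
```

```bash
python3 -m creep '[[[0,0,-6],[0,0,0]],[[0,0,-12],[0,0,0]],[[0,0,-17.5],[0,0,0]],[[0,0,-17.5],[0,0,0]]]'
cat > held.py <<'E'
from wr import *
s=observe();p,d=read_camera("wrist");P=wcloud(d,s);w=np.dstack([P[...,:2]/1000@R.T+o,P[...,2]/1000])
A=Ro.from_quat(s["orientation"]).as_matrix();L=(w-s["eef_pos"])@A*1000
m=cv2.inRange(cv2.cvtColor(p,cv2.COLOR_BGR2HSV),(105,100,20),(130,255,255))>0
k=m&(d<.24)&(d>0)&(abs(L[...,1])<40)
zt=np.percentile(L[...,2][k],[5,20,50,80,95]);print("z",zt,"t",s["time_s"])
T=L[k];print("x",np.percentile(T[:,0],[0,1,50,99,100]),"y",np.percentile(T[:,1],[0,1,99,100]))
t=T[abs(T[:,2]-np.percentile(T[:,2],30))<4];print("top x",np.percentile(t[:,0],[0,2,98,100]),cv2.minAreaRect(t[:,:2].astype(np.float32)))
E
python3 held.py; python3 go.py case -20 -132 190 90
```

```text
time_s: 10.22
eef_pos: [0.4633, 0.322, 0.2021]
orientation: [0.762, 0.648, 0.005, 0.001]
wrist_force: [0.3, 0.2, -1.4]
gripper_width: 0.0618
grasp_force: 25.0
z [-44.0859021  -43.51370907 -42.85549027 -41.81765836 -36.88017598] t 10.225
x [-40.2621435  -36.12214186  11.77793039  44.87570625  45.4811647 ] y [-38.7908938  -30.18696703  29.15568236  31.05955161]
top x [-38.72788019 -34.86906142  42.54138571  44.32008549] ((2.85296630859375, -0.336273193359375), (82.94966888427734, 61.192073822021484), 0.20729464292526245)
shift cm [-47.74  16.27   0.76] turn [ 0.003 -0.002 -0.066] t 10.275
```

```bash
python3 go.py case -20 -215 190 90; python3 -m creep '[[[-10,3,0],[0,0,-0.066]],[[-20,6,0.7],[0,0,-0.066]],[[-30,9,0.7],[0,0,-0.066]],[[-40,13,0.7],[0,0,-0.066]],[[-47.7,16.2,0.7],[0,0,-0.066]]]'; python3 go.py case -20 -215 190 90
```

```text
shift cm [-56.02  16.82   0.74] turn [ 0.003 -0.002 -0.066] t 10.275
time_s: 10.9
eef_pos: [0.5063, 0.0101, 0.1874]
orientation: [0.74, 0.673, -0.002, -0.002]
wrist_force: [0.3, 0.0, -1.7]
gripper_width: 0.0618
grasp_force: 25.0
shift cm [-26.47   5.71  -0.3 ] turn [-0.006 -0.     0.   ] t 10.9
```

```bash
python3 -m creep '[[[-6,1.4,-0.3],[0,0,0]],[[-12,2.7,-0.3],[0,0,0]],[[-18,4,-0.3],[0,0,0]],[[-24,5.2,-0.3],[0,0,0]],[[-26.5,5.7,-0.3],[0,0,0]]]'; python3 -m creep '[[[0,0,0],[0,0,0]],[[0,0,0],[0,0,0]]]'; python3 held.py; python3 nest.py;python3 - <<'E'
import numpy as np
from h import *
s=observe();print(s["eef_pos"])
E
```

```text
time_s: 11.52
eef_pos: [0.5378, -0.2598, 0.1895]
orientation: [0.741, 0.671, -0.001, -0.003]
wrist_force: [-0.0, -0.1, -1.5]
gripper_width: 0.0617
grasp_force: 25.0
time_s: 11.78
eef_pos: [0.5392, -0.2556, 0.1928]
orientation: [0.739, 0.673, 0.0, -0.001]
wrist_force: [0.4, 0.6, -1.2]
gripper_width: 0.0614
grasp_force: 25.0
z [-44.06543939 -43.49512866 -42.84330659 -41.78864124 -36.86895987] t 11.775
x [-40.31226409 -36.09271775  11.75259186  44.88826204  45.57335325] y [-31.92099384 -30.09741548  29.17663928  31.13814643]
top x [-39.22004083 -34.88428819  42.52038837  44.51658063] ((2.776458740234375, -0.35188865661621094), (83.45555114746094, 61.25840759277344), 0.5204764008522034)
z tray/floor pct [10.71438446 12.26832235 20.3034037  21.14072325 22.48887151]
pocket z 11.68066501623527 px (224, 64, 92, 87)
tray z 20.744782989122356
((2.061504364013672, -123.31681060791016), (114.63236236572266, 110.74881744384766), 0.016435595229268074)
[ 0.5396273  -0.25545767  0.19380653]
```

View pics/wn.png

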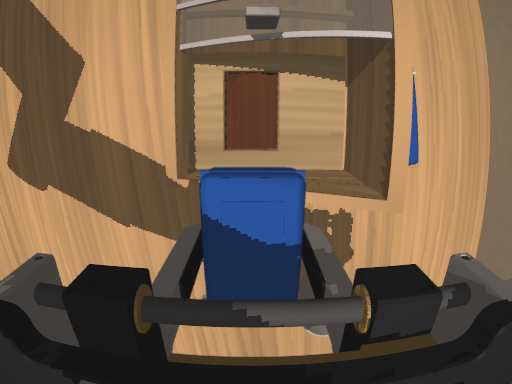

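The nest is the dark rectangle at columns 224–279, rows 70–150, directly under the camera. The soap case is held straight, with its front edge visible at row 170.

Run:
```python
from wr import *
s=observe();p,d=read_camera("wrist");g=p[...,2].copy()
sub=g[50:162,205:300];t,m=cv2.threshold(sub,0,255,cv2.THRESH_BINARY_INV+cv2.THRESH_OTSU)
n,l,st,ce=cv2.connectedComponentsWithStats(m);i=l[110-50,250-205];print(t,st[i])
c=max(cv2.findContours((l==i).astype(np.uint8),0,1)[0],key=cv2.contourArea)[:,0]+[205,50]
a,dd=wray(c,s);W=(a+dd*((.021-a[2])/dd[:,2])[:,None])
A=Ro.from_quat(s["orientation"]).as_matrix();L=(W-s["eef_pos"])@A*1000
r=cv2.minAreaRect(L[:,:2].astype(np.float32));print("tool frame",r,L.min(0),L.max(0))
cw=s["eef_pos"]+A@np.r_[np.array(r[0])/1000,0];print("nest world",cw[:2],"case",(cw[:2]-o)@R*1000,"tcp",s["eef_pos"])
```

```text
133.0 [   0    0   95  101 6120]
tool frame ((97.25650024414062, -0.5171890258789062), (117.81456756591797, 129.37631225585938), 89.9883041381836) [ 32.56522846 -59.4376744  172.81830532] [161.95669378  58.37689534 172.92959232]
nest world [ 0.54811597 -0.15857097] case [ -19.50411648 -114.26531563] tcp [ 0.5396273  -0.25545767  0.19380653]
```

Shadows merged into the mask, so I'll threshold lower and keep the component at the centre.

Run:
```python
from wr import *
s=observe();p,d=read_camera("wrist")
print(p[110,200:305:4].tolist()); print(p[56:165:4,250].tolist())
hs=cv2.cvtColor(p,cv2.COLOR_BGR2HSV)
for thr in(8,10,12,14):
  m=((hs[...,0]<thr)&(hs[...,2]<125)).astype(np.uint8);m[:, :205]=0;m[:,300:]=0;m[162:]=0;m[:55]=0
  m=cv2.morphologyEx(m,cv2.MORPH_OPEN,np.ones((5,5)))
  n,l=cv2.connectedComponents(m);i=l[110,250]
  if i==0: continue
  c=max(cv2.findContours((l==i).astype(np.uint8),0,1)[0],key=cv2.contourArea)
  a,dd=wray(c[:,0],s);W=a+dd*((.021-a[2])/dd[:,2])[:,None]
  A=Ro.from_quat(s["orientation"]).as_matrix();L=(W-s["eef_pos"])@A*1000
  print(thr,cv2.boundingRect(c),cv2.minAreaRect(L[:,:2].astype(np.float32)),s["eef_pos"])
```

```text
[[105, 148, 181], [105, 149, 182], [105, 149, 182], [105, 149, 183], [105, 150, 183], [105, 150, 184], [49, 66, 82], [41, 58, 95], [40, 57, 93], [40, 58, 94], [40, 57, 92], [41, 57, 95], [41, 58, 95], [41, 59, 95], [41, 58, 95], [41, 59, 97], [41, 59, 96], [40, 55, 91], [40, 58, 95], [45, 64, 95], [105, 149, 183], [105, 149, 182], [105, 148, 180], [105, 148, 181], [104, 148, 180], [104, 147, 179], [103, 147, 179]]
[[51, 69, 84], [52, 71, 87], [55, 76, 92], [87, 123, 150], [30, 40, 56], [41, 58, 94], [41, 58, 94], [40, 57, 93], [40, 58, 94], [39, 57, 93], [39, 57, 93], [38, 55, 93], [40, 56, 92], [40, 56, 92], [40, 57, 92], [40, 55, 92], [39, 55, 90], [40, 56, 91], [40, 56, 92], [39, 56, 90], [40, 56, 91], [39, 55, 90], [39, 56, 90], [51, 71, 99], [95, 133, 162], [96, 136, 165], [94, 133, 163], [99, 139, 170]]
12 (225, 72, 52, 77) ((83.52452850341797, -2.268230438232422), (96.72718048095703, 64.36217498779297), 0.4003281891345978) [ 0.53973568 -0.25557479  0.19412712]
14 (225, 72, 52, 77) ((83.45050048828125, -2.0531234741210938), (96.93119812011719, 64.80300903320312), 0.39449939131736755) [ 0.53973568 -0.25557479  0.19412712]
```

```bash
python3 - <<'E'
from wr import *
s=observe();p,d=read_camera("wrist");r=p[...,2].astype(float)
def cross(line,st,step,th):
    i=st
    while line[i]<th:i+=step
    return i-step*(line[i]-th)/(line[i]-line[i-step])
A=Ro.from_quat(s["orientation"]).as_matrix()
def L(uv):
    a,dd=wray(uv,s);W=a+dd*((.0208-a[2])/dd[:,2])[:,None];return ((W-s["eef_pos"])@A*1000)[:,:2]
e={}
e['l']=L([(cross(r[v],245,-1,125),v) for v in range(80,142,4)]);e['r']=L([(cross(r[v],245,1,125),v) for v in range(80,142,4)])
e['u']=L([(u,cross(r[:,u],110,-1,105)) for u in range(232,272,4)]);e['d']=L([(u,cross(r[:,u],110,1,120)) for u in range(232,272,4)])
for k,v in e.items(): print(k,np.round(np.median(v,0),2),np.ptp(v,axis=0).round(2))
x=(np.median(e['u'][:,0])+np.median(e['d'][:,0]))/2;y=(np.median(e['l'][:,1])+np.median(e['r'][:,1]))/2
ang=np.degrees(np.polyfit(e['l'][:,0],e['l'][:,1],1)[0]),np.degrees(np.polyfit(e['r'][:,0],e['r'][:,1],1)[0])
print(x,y,ang,s["eef_pos"]);w=s["eef_pos"]+A@np.r_[x,y,0]/1000;print(w,(w[:2]-o)@R*1000)
E
python3 go.py case -20 -132 190 90
```

```text
l [ 83.65 -36.82] [76.46  0.85]
r [83.58 30.99] [76.4  1.4]
u [134.18  -3.  ] [50.35 44.9 ]
d [34.   -3.01] [ 0.38 45.77]
84.09180409025423 -2.914397790704994 (np.float64(0.4016432746156607), np.float64(-0.4070359661370065)) [ 0.53978148 -0.25578978  0.19433201]
[ 0.54467492 -0.1717899   0.19432907] [ -21.67676154 -127.75088318]
shift cm [ 8.01 -0.13  0.44] turn [0.001 0.    0.002] t 12.025
```

The edges give a nest of 67.8 × 100.2 mm, which matches 68 × 101, at tool (84.1, -2.9) mm. Its +4 mm y offset agrees with the door stop. Now move over it and descend.

```bash
python3 -m creep '[[[4,-0.2,0],[0,0,0]],[[8.65,-0.27,0],[0,0,0]],[[8.65,-0.27,0],[0,0,0]],[[8.65,-0.27,0],[0,0,0]]]'; python3 -m creep '[[[0,0,4],[0,0,0]],[[0,0,8],[0,0,0]],[[0,0,12],[0,0,0]],[[0,0,14],[0,0,0]],[[0,0,14],[0,0,0]]]'; python3 -m creep '[[[0,0,0],[0,0,0]],[[0,0,0],[0,0,0]]]';python3 - <<'E'
from wr import *
s=observe();e=s["eef_pos"];print((e[:2]-o)@R*1000,e[2],s["orientation"],s["wrist_force"])
E
```

```text
time_s: 12.52
eef_pos: [0.5451, -0.1709, 0.1943]
orientation: [0.74, 0.673, -0.0, 0.001]
wrist_force: [0.3, -0.9, -0.8]
gripper_width: 0.0616
grasp_force: 25.0
time_s: 13.15
eef_pos: [0.5432, -0.1715, 0.0515]
orientation: [0.74, 0.672, -0.001, -0.002]
wrist_force: [0.6, 0.1, -0.9]
gripper_width: 0.0617
grasp_force: 25.0
time_s: 13.4
eef_pos: [0.5462, -0.1718, 0.0558]
orientation: [0.74, 0.673, 0.001, 0.002]
wrist_force: [-0.6, -0.5, -1.0]
gripper_width: 0.0615
grasp_force: 25.0
[ -20.16388665 -127.62323131] 0.05584000566693499 [7.40020632e-01 6.72581979e-01 6.41850006e-04 1.59170699e-03] [-0.59557459 -0.47897968 -0.97269807]
```

```bash
python3 - <<'E'
from wr import *
for i in range(3):
    s=observe();p,d=read_camera("wrist");print(((s["eef_pos"][:2]-o)@R*1000).round(2),s["eef_pos"][2])
A=Ro.from_quat(s["orientation"]).as_matrix()
cv2.imwrite("pics/wp.png",cv2.resize(p[60:230,150:360],None,fx=3.5,fy=3.5))
E
python3 held.py
```

```text
[ -20.16 -127.62] 0.05584000566693499
[ -20.33 -127.46] 0.05563999581535143
[ -20.51 -127.31] 0.05537959304429967
z [-44.07434017 -43.50315405 -42.83923709 -41.78670725 -36.53220672] t 13.55
x [-40.50653014 -36.10565268  11.78226785  44.88159782  45.59712397] y [-31.82459255 -30.15556401  29.21151021  31.02411136]
top x [-39.08854427 -34.77582313  42.52763575  44.4600275 ] ((2.8762130737304688, -0.10594558715820312), (83.50552368164062, 60.81084442138672), 0.41509875655174255)
```

View pics/wp.png

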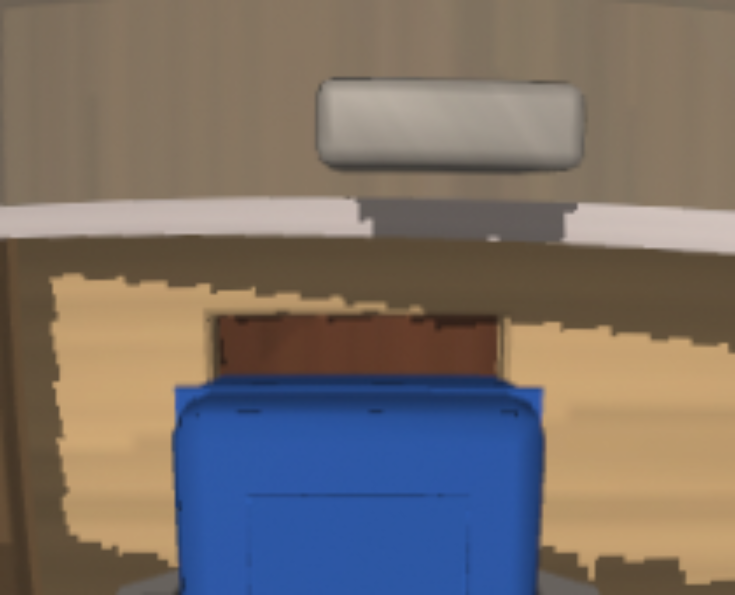

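The nest mouth shows ahead of the soap case: sides at crop columns 207 and 507, far edge at crop row 312. I'll use those for a fine correction.

Run:
```python
from wr import *
s=observe();A=Ro.from_quat(s["orientation"]).as_matrix()
uv=np.array([(207,345),(507,345),(355,312)])/3.5-.4+[150,60]
a,dd=wray(uv,s);W=a+dd*((.0208-a[2])/dd[:,2])[:,None];L=(W-s["eef_pos"])@A*1000
print(L.round(2),"mid y",L[:2,1].mean(),"nest centre x",L[2,0]-50.5,((s["eef_pos"][:2]-o)@R*1000).round(2),s["eef_pos"][2])
```

```text
[[ 43.09 -35.4   33.95]
 [ 43.1   33.95  34.06]
 [ 50.54  -1.18  34.  ]] mid y -0.7228421870128017 nest centre x 0.03765798789464725 [ -20.89 -127.09] 0.05483121091472948
```

```bash
python3 -m creep '[[[0,0,1],[0,0,0]],[[0,0,2],[0,0,0]],[[0,0,2.5],[0,0,0]],[[0,0,2.5],[0,0,0]],[[0,0,2.5],[0,0,0]]]'
python3 - <<'E'
from wr import *
s=observe();p,d=read_camera("wrist");print(((s["eef_pos"][:2]-o)@R*1000).round(2),s["eef_pos"][2],s["orientation"])
r=p[...,2].astype(float)
np.set_printoptions(linewidth=220)
A=Ro.from_quat(s["orientation"]).as_matrix()
def L(uv):
    a,dd=wray(uv,s);W=a+dd*((.0208-a[2])/dd[:,2])[:,None];return ((W-s["eef_pos"])@A*1000)[:,:2].round(1)
print(p[140:172:1,250,:].tolist())
for v in (158,161,164):
    row=p[v].astype(int);k=np.where((row[195:310,2]<125)&(row[195:310,0]<90))[0]+195
    print(v,k.min(),k.max(),L([(k.min()-.5,v),(k.max()+.5,v)]).tolist())
print([(v,L([(250,v)])[0,0]) for v in range(146,170,3)])
E
```

```text
time_s: 14.22
eef_pos: [0.5452, -0.1711, 0.0291]
orientation: [0.74, 0.673, 0.0, 0.0]
wrist_force: [-0.5, 0.7, -1.0]
gripper_width: 0.062
grasp_force: 25.0
[ -21.2 -127. ] 0.02909573385730608 [7.39893539e-01 6.72723950e-01 2.20500949e-05 1.90914411e-04]
[[57, 78, 94], [58, 78, 95], [57, 78, 96], [58, 79, 96], [58, 79, 96], [58, 80, 96], [57, 79, 96], [57, 77, 95], [57, 77, 94], [56, 77, 93], [56, 76, 92], [88, 124, 152], [103, 145, 178], [93, 131, 161], [66, 93, 117], [33, 45, 63], [35, 51, 82], [42, 60, 96], [42, 60, 96], [42, 60, 96], [41, 59, 96], [42, 59, 96], [41, 58, 95], [41, 58, 95], [41, 58, 95], [41, 58, 95], [49, 56, 82], [81, 50, 47], [88, 48, 26], [90, 49, 28], [121, 65, 35], [129, 69, 37]]
158 206 299 [[47.1, -34.0], [47.1, 33.9]]
161 207 299 [[44.9, -33.3], [44.9, 34.0]]
164 207 299 [[42.7, -33.4], [42.7, 34.1]]
[(146, np.float64(55.5)), (149, np.float64(53.4)), (152, np.float64(51.2)), (155, np.float64(49.1)), (158, np.float64(46.9)), (161, np.float64(44.7)), (164, np.float64(42.5)), (167, np.float64(40.3))]
```

```bash
python3 -m creep '[[[0.17,0.02,0.3],[0,0,0]],[[0.17,0.02,0.8],[0,0,0]],[[0.17,0.02,1.3],[0,0,0]],[[0.17,0.02,1.6],[0,0,0]],[[0.17,0.02,1.6],[0,0,0]]]'; python3 -m creep '[[[0,0,0.3],[0,0,0]],[[0,0,0.6],[0,0,0]],[[0,0,0.8],[0,0,0]],[[0,0,0.8],[0,0,0]]]'
```

```text
time_s: 14.9
eef_pos: [0.5451, -0.1692, 0.0125]
orientation: [0.74, 0.673, -0.0, -0.0]
wrist_force: [0.2, -0.7, -1.5]
gripper_width: 0.0616
grasp_force: 25.0
time_s: 15.4
eef_pos: [0.5452, -0.1693, 0.0046]
orientation: [0.74, 0.673, -0.0, -0.0]
wrist_force: [0.7, -0.3, -0.8]
gripper_width: 0.0614
grasp_force: 25.0
```

```bash
python3 -m creep '[[[0,0,0.1],[0,0,0]],[[0,0,0.2],[0,0,0]],[[0,0,0.2],[0,0,0]]]'; python3 go.py case -20 -127 0 90
```

```text
time_s: 15.78
eef_pos: [0.5456, -0.1694, 0.0035]
orientation: [0.74, 0.673, 0.0, 0.0]
wrist_force: [-0.7, -0.1, 2.0]
gripper_width: 0.0616
grasp_force: 25.0
shift cm [-0.17  0.1   0.35] turn [ 0.  0. -0.] t 15.775
```

Contact with the pocket floor. Release, lift and verify.

```bash
python3 -m creep '[[[0,0,0],[0,0,0]],[[0,0,0],[0,0,0]],[[0,0,0],[0,0,0]]]' -0.75; python3 -m creep '[[[0,0,-2],[0,0,0]],[[0,0,-6],[0,0,0]],[[0,0,-12],[0,0,0]],[[0,0,-17.5],[0,0,0]],[[0,0,-17.5],[0,0,0]]]'; python3 soap.py
python3 - <<'E'
from wr import *
s=observe();p,d=read_camera("wrist");P=wcloud(d,s)
m=cv2.inRange(cv2.cvtColor(p,cv2.COLOR_BGR2HSV),(105,120,30),(130,255,255))>0
k=m&(abs(P[...,0]+21)<60)&(abs(P[...,1]+128)<70);Q=P[k];print("soap case-frame",np.percentile(Q,[1,50,99],axis=0).round(1))
T=Q[Q[:,2]>np.median(Q[:,2])-5];c=np.polyfit(T[:,0],T[:,2],1),np.polyfit(T[:,1],T[:,2],1);print("tilt",c)
E
```

```text
time_s: 16.15
eef_pos: [0.5455, -0.1694, 0.0029]
orientation: [0.74, 0.673, 0.0, 0.0]
wrist_force: [0.5, -0.3, 0.7]
gripper_width: 0.0819
grasp_force: 0.0
time_s: 16.77
eef_pos: [0.5485, -0.1706, 0.1848]
orientation: [0.74, 0.673, 0.003, 0.006]
wrist_force: [-0.2, -1.0, -0.7]
gripper_width: 0.0821
grasp_force: 0.0
px (222, 140, 53, 79) z 46.9664855801208 ((544.6682739257812, -171.64694213867188), (93.12220764160156, 59.87137222290039), 84.44447326660156)
soap case-frame [[ -51.4 -172.6   20. ]
 [ -21.6 -122.9   46.2]
 [   8.5  -80.8   48.2]]
tilt (array([-3.07788206e-03,  4.60283644e+01]), array([-4.93649198e-03,  4.54756244e+01]))
```

The soap case is seated: its top is flat at z ≈ 46.5 mm and its centre is on the nest. Now return to the tab.

```bash
python3 go.py case -10 -41.5 178 0; python3 -m creep '[[[8.6,1.1,0.5],[0,0,0.18]],[[8.6,1.1,0.5],[0,0,0.36]],[[8.6,1.1,0.5],[0,0,0.54]],[[8.6,1.1,0.5],[0,0,0.72]],[[8.6,1.1,0.5],[0,0,0.9]]]' 0.2; python3 go.py case -10 -41.5 178 0
```

```text
shift cm [8.38 1.09 0.04] turn [ 1.000e-03 -1.000e-03  1.571e+00] t 16.875
time_s: 17.5
eef_pos: [0.5631, -0.0842, 0.1697]
orientation: [0.96, 0.281, -0.002, -0.001]
wrist_force: [0.7, 0.2, 0.7]
gripper_width: 0.0386
grasp_force: 0.0
shift cm [-0.04  0.31 -0.83] turn [-0.003  0.005  0.665] t 17.5
```

```bash
python3 -m creep '[[[0,0.25,-0.4],[0,0,0.18]],[[0,0.25,-0.4],[0,0,0.36]],[[0,0.25,-0.4],[0,0,0.54]],[[0,0.25,-0.4],[0,0,0.665]],[[0,0.25,-0.4],[0,0,0.665]]]'
python3 - <<'E'
from wr import *
s=observe();p,d=read_camera("wrist");P=wcloud(d,s).reshape(-1,3)
k=(P[:,2]>138)&(P[:,2]<152)&(abs(P[:,0]+10)<25)&(abs(P[:,1]+43)<15)
print(k.sum(),np.median(P[k],0),P[k].min(0),P[k].max(0))
E
python3 go.py case -10 -41.5 108 0
```

```text
time_s: 18.12
eef_pos: [0.5647, -0.0865, 0.1742]
orientation: [0.999, -0.044, -0.002, -0.0]
wrist_force: [-0.8, 0.5, 0.1]
gripper_width: 0.0375
grasp_force: 0.0
423 [ -8.96485456 -40.71068713 143.58956045] [-25.27843461 -45.69250352 138.37799182] [  4.42652872 -35.76032561 145.37660271]
shift cm [-0.01  0.05  6.66] turn [-0.001  0.004  0.008] t 18.175
```

```bash
python3 -m creep '[[[0,0,3],[0,0,0.008]],[[0,0,6],[0,0,0.008]],[[0,0,6.7],[0,0,0.008]],[[0,0,6.7],[0,0,0.008]]]'; python3 -m creep '[[[0,0,0],[0,0,0]],[[0,0,0],[0,0,0]],[[0,0,0],[0,0,0]]]' 1 20; python3 go.py case -10 -191.5 108 0
```

```text
time_s: 18.68
eef_pos: [0.5656, -0.0868, 0.1095]
orientation: [0.999, -0.048, -0.001, -0.0]
wrist_force: [-0.7, 0.5, -0.3]
gripper_width: 0.0375
grasp_force: 0.0
time_s: 19.05
eef_pos: [0.5663, -0.087, 0.1108]
orientation: [0.999, -0.049, 0.001, 0.0]
wrist_force: [0.2, 0.8, -0.1]
gripper_width: 0.0111
grasp_force: 0.0
shift cm [-0.15 15.03  0.29] turn [ 0.    -0.002 -0.002] t 19.05
```

Lower 2 mm while the grip finishes, then slide shut.

```bash
python3 -m creep '[[[0,0,0.1],[0,0,0]],[[0,0,0.1],[0,0,0]]]'; python3 -m creep '[[[-0.02,3,0],[0,0,0]],[[-0.02,6,0],[0,0,0]],[[-0.02,9,0],[0,0,0]],[[-0.02,12,0],[0,0,0]],[[-0.02,14.4,0],[0,0,0]]]';python3 -m creep '[[[0,0.3,0],[0,0,0]],[[0,0.6,0],[0,0,0]],[[0,0.6,0],[0,0,0]]]'; python3 go.py case -10 -191.5 108 0
```

```text
time_s: 19.3
eef_pos: [0.5664, -0.0871, 0.1107]
orientation: [0.999, -0.049, 0.001, 0.0]
wrist_force: [-2.0, 0.9, 4.5]
gripper_width: 0.0097
grasp_force: 20.0
time_s: 19.92
eef_pos: [0.5523, -0.2305, 0.1107]
orientation: [0.999, -0.049, 0.001, -0.0]
wrist_force: [-1.3, 2.9, 4.8]
gripper_width: 0.0099
grasp_force: 20.0
time_s: 20.3
eef_pos: [0.5518, -0.2363, 0.1107]
orientation: [0.999, -0.049, 0.001, 0.0]
wrist_force: [0.1, 1.4, 5.4]
gripper_width: 0.0101
grasp_force: 20.0
shift cm [-0.15  0.02  0.27] turn [ 0.    -0.002 -0.002] t 20.3
```

```bash
python3 -m creep '[[[0,0.2,0],[0,0,0]],[[0,0.4,0],[0,0,0]],[[0,0.5,0],[0,0,0]],[[0,0.5,0],[0,0,0]]]'; python3 go.py case -10 -191.5 108 0
```

```text
time_s: 20.8
eef_pos: [0.5518, -0.2362, 0.1106]
orientation: [0.999, -0.047, 0.001, -0.004]
wrist_force: [-1.3, 10.6, 6.8]
gripper_width: 0.0101
grasp_force: 20.0
shift cm [-0.15  0.03  0.26] turn [-0.008 -0.002  0.001] t 20.8
```

At the shut stop: 10.6 N with no more travel. Relax, release, lift, move clear and check.

```bash
python3 -m creep '[[[0,-0.4,0],[0,0,0]],[[0,-0.4,0],[0,0,0]],[[0,-0.4,0],[0,0,0]],[[0,-0.4,0],[0,0,0]]]' 0.4; python3 -m creep '[[[0,-0.4,-3],[0,0,0]],[[0,-0.4,-8],[0,0,0]],[[0,-0.4,-8],[0,0,0]],[[0,-0.4,-8],[0,0,0]]]'
python3 - <<'E'
from wr import *
s=observe();p,d=read_camera("wrist");P=wcloud(d,s).reshape(-1,3)
k=(P[:,2]>138)&(P[:,2]<152)&(abs(P[:,0]+10)<25)&(abs(P[:,1]+192)<15)
print(s["eef_pos"],k.sum(),np.median(P[k],0),P[k].min(0),P[k].max(0))
E
python3 -m creep '[[[-6,4,-2],[0,0,0]],[[-12,8,-2],[0,0,0]],[[-18,12,-2],[0,0,0]],[[-24,14,-2],[0,0,0]],[[-30,14,-2],[0,0,0]]]';python3 - <<'E'
from h import *
p,d=read_camera("top");cv2.imwrite("pics/end.png",p)
q=cv2.imread("pics/top0.png");cv2.imwrite("pics/endc.png",cv2.resize(np.hstack([p[40:230,60:440]]),None,fx=2.1,fy=2.1,interpolation=2))
E
```

```text
time_s: 21.3
eef_pos: [0.5508, -0.2375, 0.1086]
orientation: [0.999, -0.049, -0.0, 0.0]
wrist_force: [-0.3, -0.7, -0.3]
gripper_width: 0.0278
grasp_force: 0.0
time_s: 21.8
eef_pos: [0.5512, -0.2332, 0.1884]
orientation: [0.999, -0.049, -0.0, -0.0]
wrist_force: [0.7, 0.3, -0.4]
gripper_width: 0.028
grasp_force: 0.0
[ 0.55118852 -0.23322884  0.18839498] 365 [  -9.83066224 -190.75096482  143.60772178] [ -25.60140509 -195.25320857  138.50170885] [   4.21938968 -186.31181846  145.60440772]
time_s: 22.48
eef_pos: [0.2636, -0.3422, 0.2065]
orientation: [0.999, -0.049, -0.001, -0.001]
wrist_force: [-0.2, -1.0, 0.5]
gripper_width: 0.0282
grasp_force: 0.0
```

View pics/endc.png

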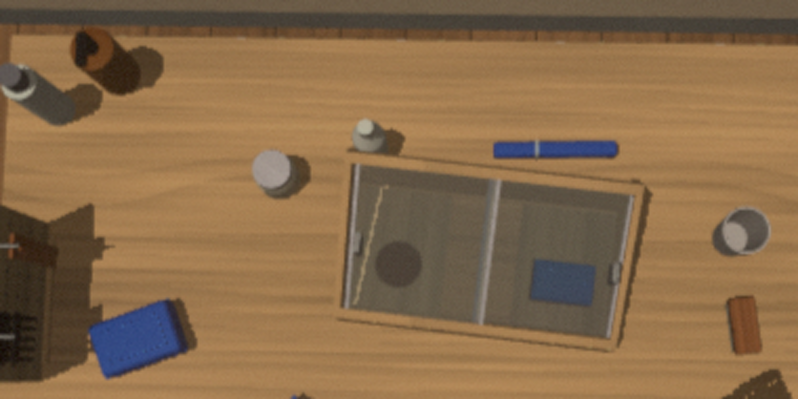

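The end view shows the soap case in the oblong nest at crop (562,282), both doors closed and the other things in place. The tab travelled 150.0 mm between open and shut.

```bash
python3 -m creep '[[[0,0,0],[0,0,0]],[[0,0,0],[0,0,0]],[[0,0,0],[0,0,0]]]'; python3 -c "
from workcell import *
print(finish_job())"
```

```text
time_s: 22.9
eef_pos: [0.2673, -0.3418, 0.2084]
orientation: [0.999, -0.047, -0.0, -0.001]
wrist_force: [0.0, 0.3, 0.7]
gripper_width: 0.0282
grasp_force: 0.0
the job is handed in; nothing more can be done
None
```

The soap case is seated flat in the oblong nest and released, the right door was slid fully open and then fully shut again, the other things look undisturbed, and the job was handed in at about 23 s of the 67 s allowed.

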